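# Slide a test coupon under the spring clip of a marking fixture

## Task

Load the flat test coupon into the marking fixture: with one fingertip press the long bar of the spring clip down and keep it down so that its jaw lifts, and meanwhile with the other fingertip push the coupon along its channel, under the jaw, until it is fully home against the end stop. Then let the clip come down on the coupon and move clear. Only press and push: never pinch, lift or tip the coupon, and leave the coupling, the adapter box and the tape roll standing round the fixture where they are.

Things in the scene. Friction and masses are not known exactly. Their poses are not given: they have to be found in the camera images.
- fixture: Grey base plate 160 x 124 x 8 mm fixed to the table, carrying all parts below. Origin on the table top, z up; x: the way the coupon is pushed; y: from the press bar towards the channel. Plate spans x -105 to 55, y -62 to 62 mm. Clip axle along x at y 0, z 34 mm; its two bearing blocks (at x -70 and 37, y -7 to 5, tops z 40 mm) stand between bar and channel.
- channel_end (a point): Foot of the end stop: middle of its face at the channel floor (fixture x 45, y 33, z 20 mm); the stop's top is at z 32. The channel runs from here to -x, open at x -100; its floor is a dark deck at z 20, between two low rails (inner faces y 11.5 and y 54.5, tops z 25 mm).
- clip (a joint): Turn of the spring clip, a steel rocker, rad. 0: at rest, jaw 1 to 4 mm above the channel floor, barring the coupon. Grows as the bar is pressed: at 0.23 the nose is level with the coupon's top (z 30 mm), at 0.30 clears it by 2 mm; hard stop at 0.40. Springs back when let go and rests at about 0.23 on a coupon under it. Bar force about 2 N at first, 6 N at the stop.
- clip_bar (a point): Middle of the top of the clip's press bar, a steel strip 92 mm along fixture x (x -97 to -5), 40 mm wide (y about -53 to -13). Press it anywhere along; a fingertip can slide along it. At rest it slopes up away from the axle, its middle at z 36 mm; fully pressed it is level at z 22, 8 mm below the coupon's top, so a second fingertip at that height reaches the coupon's end face.
- clip_nose (a point): Middle of the underside of the jaw's rubber nose pad, over the channel's middle; the jaw is 16 mm wide along fixture x (x 14 to 30).
- coupon: Flat plain aluminium test coupon, 56 mm long (x) x 40 mm (y) x 10 mm, 60 g, loose, lying on the channel floor short of the jaw, 1.5 mm clear of the rails at either side. Origin at the centre of its underside. The end face to push is at its x -28. Fully home its origin is at fixture x 17, y about 33, z 20.
- coupling_b0: Bystander: white castle-shaped coupling, 33 mm across, 46 mm high, standing on the channel side of the fixture, near the end stop. Origin at the centre of its underside.
- adapter_b0: Bystander: black adapter box 44 x 91 x 26 mm lying on the channel side of the fixture. Origin at the centre of its underside.
- tape_roll: Bystander: roll of brown tape 80 mm across, 20 mm high, lying on the press-bar side of the fixture. Origin at the centre of its underside.

How it is judged:
By the outcome, as a careful person would: the job done as asked, in the order asked, and still so for the second after the job is handed in, with the robot touching nothing.
It also fails if it takes over 45 s, if anything falls off the work surface, if the arm or the gripper's body presses on something with over 40 N, if the wrist force passes 120 N, or if a joint passes its speed limit or range.

## Robot

A 7-joint arm with a two-finger parallel gripper is mounted at the origin on a cart in front of the work surface, level with it; the furniture and walls round the work are solid. World frame = base frame: x ahead of the robot, y to its left, z up, the work surface at z = 0. Lengths are in mm, angles in rad, forces in N, time in s.
With the tool pointing down it reaches from about 400 to 875 mm from the base axis. Payload 4.4 kg.
Tool frame: the origin (TCP) lies between the finger pads; the fingertips stand ctrl.finger_overhang ahead of it and the grasp point (between the pads) lies 11 mm behind it (ctrl.finger_overhang is the distance from the TCP to the fingertips, in mm); z points along the fingers, y is the direction in which the jaws open and shut (so a half turn about z gives the same grasp; the last joint's range is limited). The gripper opens to 85 mm and grips with 20 to 120 N. Pads are 22 mm wide; open, the fingers measure 114 mm over their backs; the gripper's body (76 mm by 85 mm) begins 54 mm behind the grasp point. The pads swing forward as they close: fully open they stand 13 mm farther back than shut.
Start: joints at [-1.305, 0.628, 0.038, 1.517, -0.027, 0.996, -0.02], TCP at [211.711, 614.57, 239.313] pointing down, gripper open.
Joint ranges: [-3.06, 3.06], [-0.37, 2.12], [-1.25, 1.32], [0.18, 2.47], [-1.1, 4.24], [0.23, 1.98], [-2.94, 2.94]. Speed limits (rad/s): [2.57, 2.57, 3.14, 3.14, 3.14, 3.14, 3.14].

## Interface

Orientations are given as [roll, pitch, yaw] about the fixed x, y, z axes, in that order (R = Rz(yaw) Ry(pitch) Rx(roll)).
In Python, from cell import ctrl gives the robot as it stands. The module is installed in compiled form; this text tells all that it offers.
- The arm moves only by the tool step_arm, never from a script. Its argument "deltas" is a list that holds one entry, the list of rows, each a list of 7 numbers: the opening, from 0 (shut) to 1 (fully open), then the shift along the world's x, y, z in mm, then the turn, a rotation vector about the world's x, y, z in rad. In form: [[[grip, tx, ty, tz, rx, ry, rz], ...]]. A call has 1 to 10 rows; each row shifts and turns the commanded pose from where the row before left it; what a row does not reach is not made up. A row lasts 1/12 s, in which the tool goes at most 41.7 mm and 7.16 degrees, less where a joint would pass 70% of its speed; a pose out of reach is approached as far as the arm can. A call is refused whole if a number of a shift passes 41.7 or a number of a turn 0.125, either way. A call with a gripper value outside its range is refused whole. The fingers move at their own pace and stop on an object; the grip force is fixed at half the most. Time passes only in rows, so rows that do not move let the fingers close. It gives the time, the measured TCP pose, the force and the opening at its end, in the units of the state.
- ctrl.read_state(): the state, without advancing time (a new reading comes with each control period).
- ctrl.get_image(name): name is "side" or "top" or "wrist"; returns (picture, depth): 480x640x3 uint8, red, green, blue; 480x640 float32, mm along the optical axis (not along the pixel's ray), 0 where there is no reading.
- ctrl.camera_info(name): a dict with "intrinsics" (3x3 intrinsics, pixels), "distortion" ([k1, k2, p1, p2, k3] as OpenCV has them; the pictures are not rectified), "rvec" (rotation vector, rad) and "tvec" (3), from world to camera coordinates, as OpenCV has them. Camera axes: x right, y down, z forward; pixel columns grow to the right and rows downward; lengths in mm; the calibration is good to about 2 mm. A picture is of the moment at which its call begins: read the wrist's pose just before it. camera_info takes no time and is no camera call; for the wrist camera it gives the pose at the moment of the call.
- ctrl.finish_job(): hands the job in, once; it reports no verdict.
The state is a dict: "clock": time; "qpos": joint angles; "qd": joint speeds; "tau": joint torques, N m; "eef_pos": TCP position; "tool_rot": TCP orientation; "force": force on the tool from outside, world axes, zero at the start; "torque": the same for the moment, N m; "width": finger opening in mm.
Only numpy, scipy, OpenCV 4.12 (cv2) and the standard library are available. Lean on these libraries where they do the work, as an engineer would, in place of code of your own. Each camera call takes 0.05 s, during which the arm holds its last target.

## Working session

There is one attempt and no reset: what is moved stays moved. The work goes in short steps, Python scripts to look and compute and a tool call to move; the robot and the scene stay as the last step left them, time stands still between calls to the robot, and variables do not carry over. Pictures are saved under pics/ and viewed, and the job is handed in when it is done.

Besides the shell and the picture viewer there is one more tool, called after "Emit:" as name([rows], argument=value, ...), one row to a line, values as JSON. step_arm: Moves the arm, as the interface text tells. Its arguments: {"type":"object","properties":{"deltas":{"type":"array"}},"required":["deltas"]}

```bash
mkdir -p pics
cat > h.py <<'E'
import numpy as np, cv2
from cell import ctrl
def snap(name,tag):
    info=ctrl.camera_info(name); im,d=ctrl.get_image(name)
    cv2.imwrite(f'pics/{tag}.png',im[:,:,::-1]); np.savez(f'pics/{tag}.npz',im=im,d=d,K=info['intrinsics'],D=info['distortion'],r=info['rvec'],t=info['tvec'])
    return im,d,info
def load(tag):
    return dict(np.load(f'pics/{tag}.npz'))
def px2w(s,u,v,z=None):
    R=cv2.Rodrigues(np.array(s['r'],float))[0]; t=np.array(s['t'],float).ravel()
    n=cv2.undistortPoints(np.array([[[u,v]]],float),np.array(s['K'],float),np.array(s['D'],float))[0,0]
    ray=R.T@np.array([n[0],n[1],1]); c=-R.T@t
    if z is None:
        dd=s['d'][int(round(v)),int(round(u))]; return c+ray*dd
    return c+ray*(z-c[2])/ray[2]
def w2px(s,P):
    return cv2.projectPoints(np.array(P,float).reshape(-1,1,3),np.array(s['r'],float),np.array(s['t'],float),np.array(s['K'],float),np.array(s['D'],float))[0].reshape(-1,2)
E
python3 - <<'E'
from h import *
for n in ['top','side','wrist']: snap(n,n+'0')
s=ctrl.read_state(); print({k:np.round(v,3).tolist() for k,v in s.items()}); print(ctrl.finger_overhang)
for n in ['top','side']:
    i=ctrl.camera_info(n);R=cv2.Rodrigues(np.array(i['rvec'],float))[0];print(n,-R.T@np.array(i['tvec']).ravel(),R[2])
E
```

```text
{'clock': 0.15, 'qpos': [-1.305, 0.629, 0.038, 1.518, -0.027, 0.996, -0.02], 'qd': [0.001, -0.005, 0.001, -0.004, -0.002, 0.0, 0.001], 'tau': [0.001, -56.38, 1.228, -19.365, 0.011, 0.007, 0.0], 'eef_pos': [211.545, 614.137, 238.608], 'tool_rot': [-3.14, 0.0, 2.81], 'force': [0.438, -0.487, 0.228], 'torque': [0.047, -0.017, 0.038], 'width': 85.452}
8.0
top [480.73126394 155.18682962 911.62973614] [ 0.10476527  0.00859999 -0.99445979]
side [ 230.08889636 -509.19444109  509.00857161] [ 0.36471397  0.7838253  -0.50259489]
```

```bash
ls pics
```

```text
side0.npz
side0.png
top0.npz
top0.png
wrist0.npz
wrist0.png
```

View pics/top0.png

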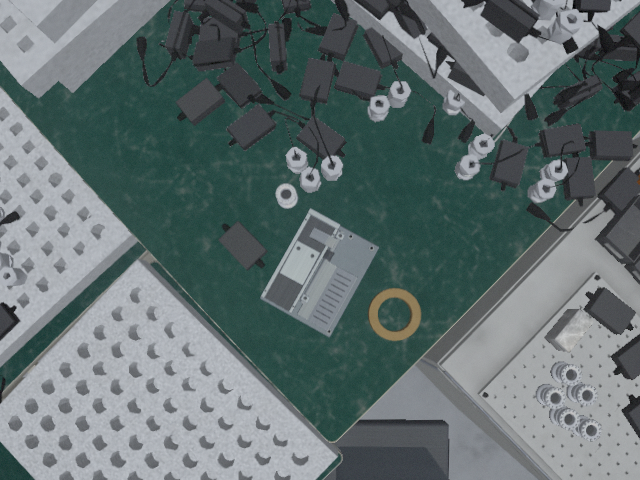

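View pics/side0.png

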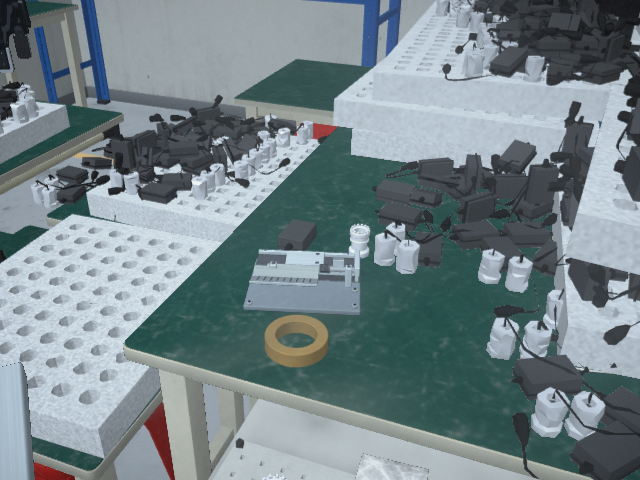

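View pics/wrist0.png

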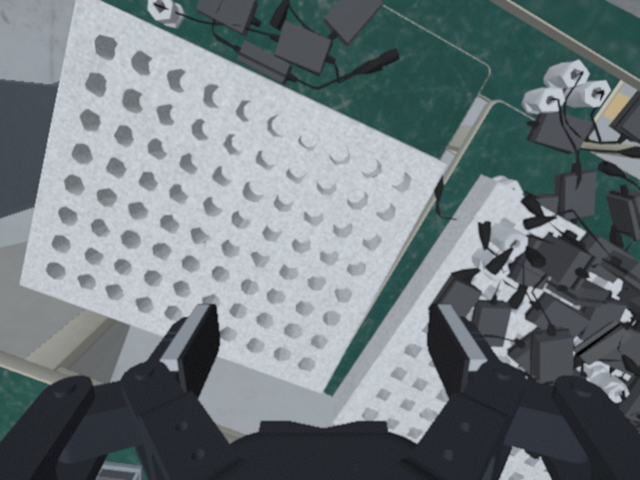

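Run:
```python
from h import *
s=load('top0'); im=s['im'][:,:,::-1]
c=cv2.resize(im[195:345,215:415],None,fx=4,fy=4,interpolation=cv2.INTER_CUBIC); cv2.imwrite('pics/topc.png',c)
for u,v in [(311,209),(378,247),(330,335),(262,297)]: print((u,v),px2w(s,u,v,8),px2w(s,u,v))
```

```text
(311, 209) [629.27444541 178.85350048   8.        ] [625.86771303 178.3107222   28.72410626]
(378, 247) [571.09509739  73.90343075   8.        ] [571.25382774  73.76065081   6.41271157]
(330, 335) [434.64346253 146.54894096   8.        ] [434.51619636 146.52508843   5.50473039]
(262, 297) [491.08917174 252.13875926   8.        ] [491.11635859 252.3932332    5.62820382]
```

View pics/topc.png

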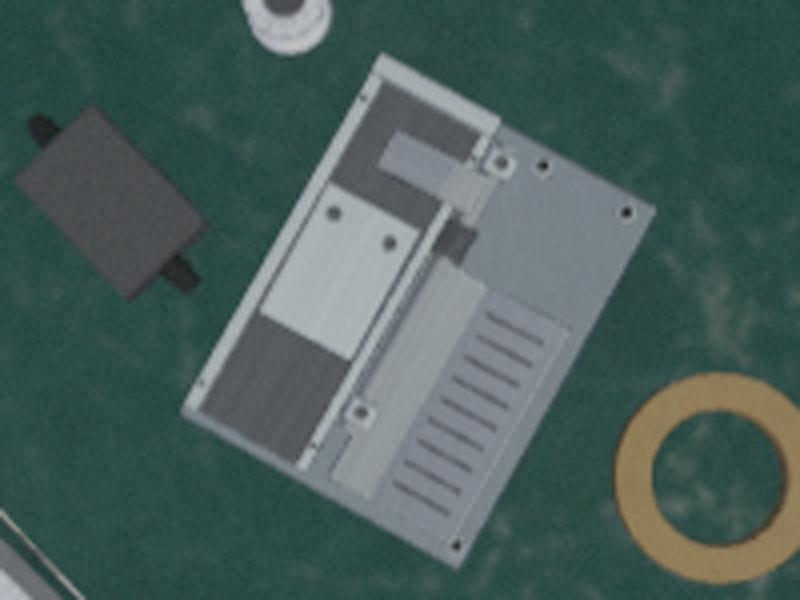

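```bash
cat > fit.py <<'E'
from h import *
from scipy.optimize import least_squares
def F2W(p,P):
    P=np.atleast_2d(P).astype(float); c,s=np.cos(p[2]),np.sin(p[2])
    return np.c_[p[0]+c*P[:,0]-s*P[:,1],p[1]+s*P[:,0]+c*P[:,1],P[:,2]+(p[3] if len(p)>3 else 0)]
def fit(s,F,uv,p0):
    r=least_squares(lambda p:(w2px(s,F2W(p,F))-uv).ravel(),p0); return r.x,(w2px(s,F2W(r.x,F))-uv)
E
python3 - <<'E'
from fit import *
s=load('top0'); cr=lambda a:(np.array(a,float)-1.5)/4+[215,195]
F=[(55,-62,8),(-105,-62,8),(-105,62,8)]
uv=cr([(655,209),(458,569),(183,411)])
p,e=fit(s,F,uv,[530,160,-.49]);print(p,e)
q=cr([(331,183),(420,232),(351,360),(262,309)])
W=np.array([px2w(s,*x,30) for x in q]);c,sn=np.cos(p[2]),np.sin(p[2])
d=W[:,:2]-p[:2];print(np.c_[d@[c,sn],d@[-sn,c]])
print(F2W(p,[(45,33,20),(-51,-33,36),(0,0,0)]))
im=s['im'][:,:,::-1].copy()
pts=[(55,-62,8),(-105,-62,8),(-105,62,8),(55,62,8),(45,11.5,20),(45,54.5,20),(-100,11.5,20),(-100,54.5,20),(-97,-53,36),(-5,-53,36),(-70,-1,40),(37,-1,40)]
c=cv2.resize(im[195:345,215:415],None,fx=4,fy=4,interpolation=cv2.INTER_CUBIC)
for a in w2px(s,F2W(p,pts)): cv2.circle(c,tuple(int(k) for k in (a-[215,195])*4+1.5),3,(0,0,255),1)
cv2.imwrite('pics/topc2.png',c)
E
```

```text
[ 5.53156699e+02  1.52313848e+02 -4.93657005e-01] [[ 1.07512418 -0.57043322]
 [ 0.24286409  0.3011914 ]
 [-1.3162885   0.23579131]]
[[ -0.48897203  51.75880157]
 [ -0.36048361  13.21299584]
 [-55.1978307   12.34500202]
 [-54.81242014  51.07350064]]
[[608.42099533 160.05061763  20.        ]
 [492.60876838 147.42017468  36.        ]
 [553.1566995  152.31384787   0.        ]]
```

View pics/topc2.png

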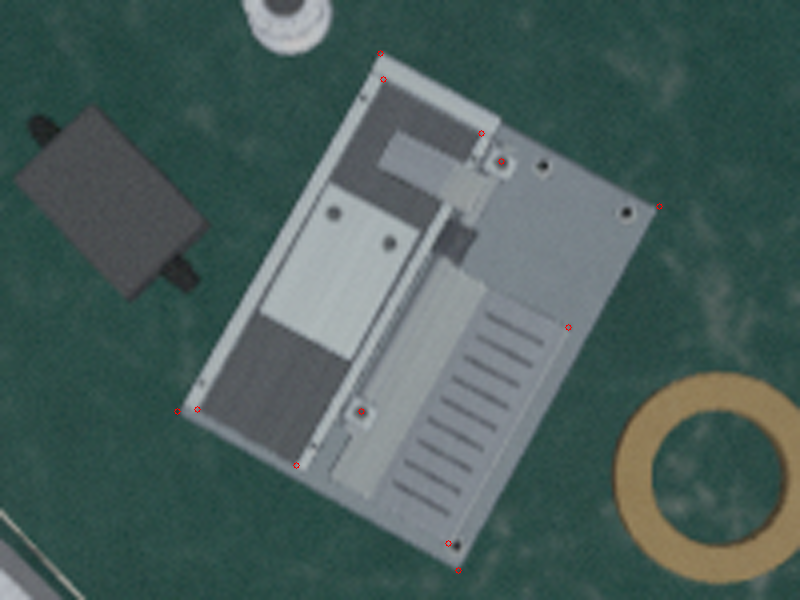

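Emit:
step_arm([
  [[0.6,18,-28,0,0,0,-0.016],[0.6,18,-28,0,0,0,-0.016],[0.6,18,-28,0,0,0,-0.016],[0.6,18,-28,0,0,0,-0.016],[0.6,18,-28,0,0,0,-0.016],[0.6,18,-28,0,0,0,-0.016],[0.6,18,-28,0,0,0,-0.016],[0.6,18,-28,0,0,0,-0.016],[0.6,18,-28,0,0,0,-0.016],[0.6,18,-28,0,0,0,-0.016]],
])

```text
clock: 0.98
eef_pos: [392.2, 333.0, 239.3]
tool_rot: [-3.141, -0.0, 2.649]
force: [0.3, 0.4, 0.3]
width: 51.4
```

Emit:
step_arm([
  [[0.6,18,-28,0,0,0,0],[0.6,18,-28,0,0,0,0],[0.6,18,-28,0,0,0,0],[0.6,18,-28,0,0,0,0],[0.6,18,-28,0,0,0,0],[0.6,0,0,0,0,0,0]],
])

```text
clock: 1.48
eef_pos: [485.6, 186.9, 239.4]
tool_rot: [-3.139, 0.005, 2.639]
force: [0.0, -0.9, 0.5]
width: 51.2
```

Run:
```python
from h import *
s=ctrl.read_state(); print({k:np.round(v,3).tolist() for k,v in s.items()}); print(ctrl.finger_overhang)
snap('wrist','wrist1')
```

```text
{'clock': 1.483, 'qpos': [-0.504, 0.445, 0.114, 1.88, -0.06, 0.82, 0.708], 'qd': [-0.069, -0.008, -0.068, 0.016, -0.038, 0.008, -0.084], 'tau': [-0.782, -43.005, 0.106, -16.865, -0.252, 0.03, 0.633], 'eef_pos': [485.63, 186.887, 239.441], 'tool_rot': [-3.139, 0.005, 2.639], 'force': [0.009, -0.911, 0.499], 'torque': [-0.056, 0.034, -0.03], 'width': 51.156}
8.0
```

View pics/wrist1.png

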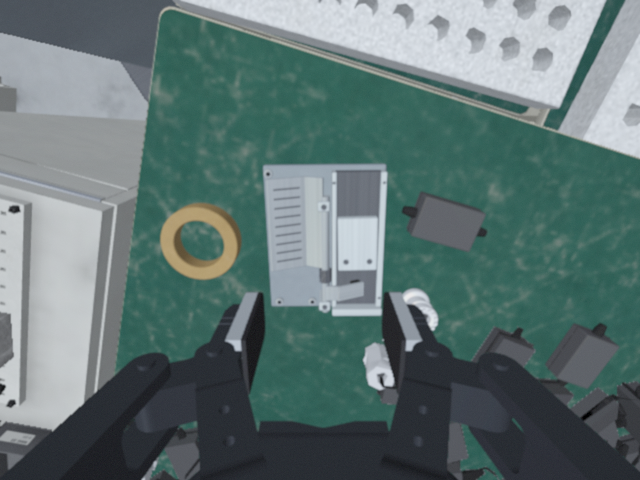

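Run:
```python
from h import *
s=load('wrist1'); im=s['im'][:,:,::-1]
cv2.imwrite('pics/wc.png',cv2.resize(im[155:325,235:405],None,fx=3.5,fy=3.5,interpolation=cv2.INTER_CUBIC))
```

```text
(no output)
```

View pics/wc.png

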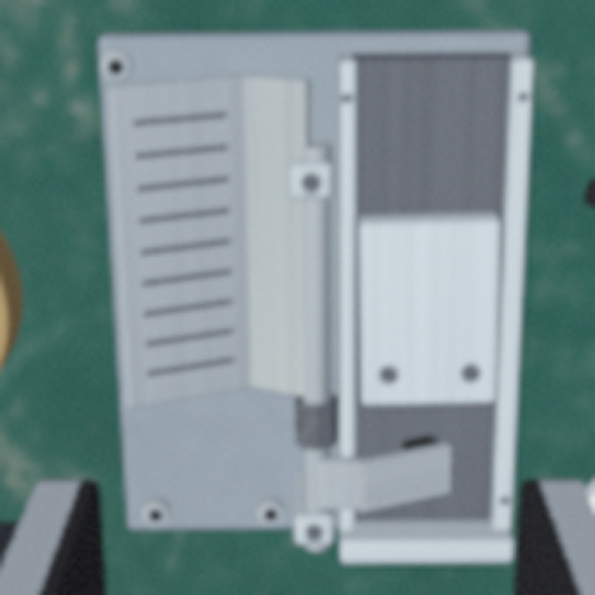

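Run:
```python
from fit import *
s=load('wrist1'); cr=lambda a:(np.array(a,float)-1.25)/3.5+[235,155]
F=[(-105,-62,8),(-105,62,8),(55,-62,8),(-70,-1,40),(37,-1,40),(45,54.5,20),(-100,11.5,20),(-100,54.5,20)]
uv=cr([(99,34),(529,33),(128,530),(311,182),(314,532),(493,520),(357,55),(509,55)])
for p0 in ([553,152,-.49],[553,152,-.49,0]):
    p,e=fit(s,F,uv,p0);print(p,e.round(1).tolist())
    q=cr([(361,217),(500,215),(497,406),(363,404)])
    W=np.array([px2w(s,*x,30+(p[3] if len(p)>3 else 0)) for x in q]);c,sn=np.cos(p[2]),np.sin(p[2])
    d=W[:,:2]-p[:2];print(np.c_[d@[c,sn],d@[-sn,c]].round(1).tolist())
```

```text
[ 5.52361043e+02  1.53531316e+02 -4.93387387e-01] [[-0.6, 0.4], [0.7, -0.4], [-0.1, 0.1], [0.2, -0.4], [0.2, -0.5], [-0.5, -0.3], [-0.4, 0.7], [0.5, 0.3]]
[[-56.8, 12.8], [-57.0, 51.8], [1.6, 53.2], [0.6, 13.6]]
[ 5.52318877e+02  1.53549425e+02 -4.93379145e-01  1.66748876e-01] [[-0.6, 0.4], [0.7, -0.4], [-0.1, 0.1], [0.2, -0.4], [0.2, -0.5], [-0.5, -0.3], [-0.4, 0.7], [0.5, 0.3]]
[[-56.8, 12.8], [-57.0, 51.8], [1.6, 53.2], [0.6, 13.6]]
```

Emit:
step_arm([
  [[0.6,0,0,-28,0,0,0],[0.6,0,0,-28,0,0,0],[0.6,0,0,-28,0,0,0],[0.6,0,0,-28,0,0,0],[0.6,0,0,-28,0,0,0],[0.6,0,0,-20,0,0,0],[0.6,0,0,0,0,0,0],[0.6,0,0,0,0,0,0],[0.6,0,0,0,0,0,0]],
])

```text
clock: 2.28
eef_pos: [482.1, 195.5, 80.2]
tool_rot: [3.14, 0.001, 2.651]
force: [-0.2, -0.3, -0.2]
width: 51.1
```

Run:
```python
from h import *
s=ctrl.read_state(); print({k:np.round(v,3).tolist() for k,v in s.items()}); print(ctrl.finger_overhang)
snap('wrist','wrist2');snap('side','side2')
im=cv2.imread('pics/side2.png'); cv2.imwrite('pics/side2c.png',cv2.resize(im[150:390,200:440],None,fx=2.5,fy=2.5,interpolation=cv2.INTER_CUBIC))
```

```text
{'clock': 2.283, 'qpos': [-0.482, 0.691, 0.064, 2.012, -0.097, 0.44, 0.735], 'qd': [0.003, -0.019, 0.005, -0.005, -0.001, -0.004, 0.001], 'tau': [-0.054, -48.516, 1.513, -9.411, -0.0, 0.043, -0.003], 'eef_pos': [482.108, 195.494, 80.224], 'tool_rot': [3.14, 0.001, 2.651], 'force': [-0.228, -0.269, -0.238], 'torque': [-0.032, -0.043, -0.026], 'width': 51.091}
8.0
```

View pics/wrist2.png

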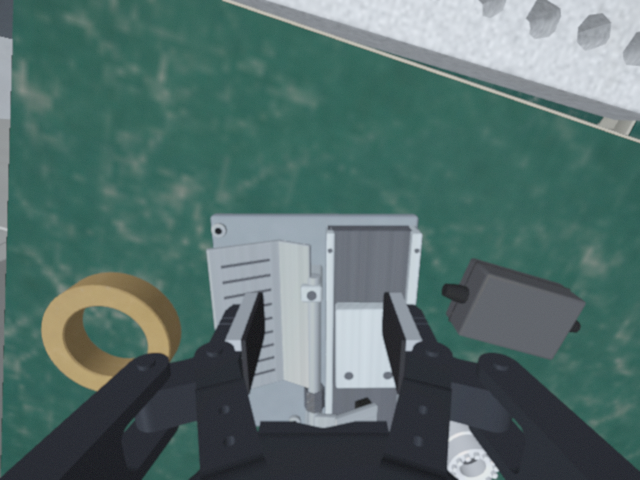

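View pics/side2c.png

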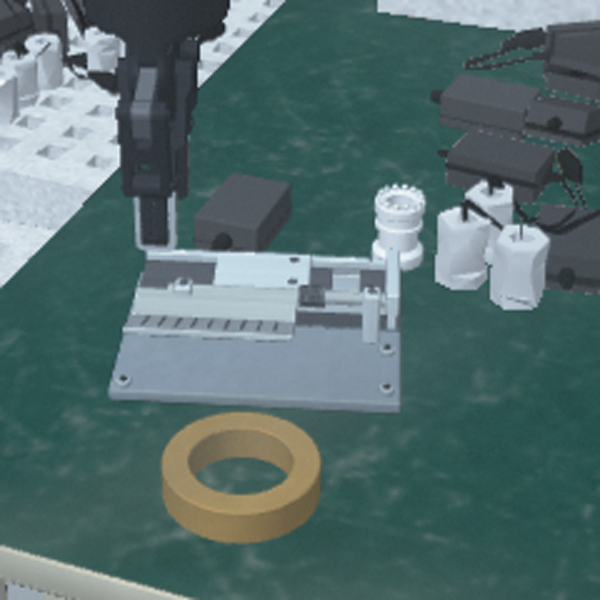

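Run:
```python
from h import *
s=load('wrist2')
for P in [(244,300),(250,297),(258,310),(240,320),(235,340),(394,297),(400,305),(388,310),(412,340)]: print(P,s['d'][P[1],P[0]],px2w(s,*P).round(1))
s=load('side2')
for a,b in [(142,246),(155,246),(170,247)]:
    P=(a/2.5+200,b/2.5+150); print(P,px2w(s,*P).round(1))
    for yy in (-33,33):
        pass
# project finger tips
c,sn=np.cos(-.4935),np.sin(-.4935)
for y in(-33,33):
  for z in (72,):
    W=[(482.1-sn*y+c*x,195.5+c*y+sn*x,z) for x in(-11,0,11)]
    print(y,(w2px(s,W)-[200,150])*2.5)
```

```text
(244, 300) 145.68834 [459.6 172.7  85.5]
(250, 297) 147.27132 [460.2 174.7  83.7]
(258, 310) 142.37387 [464.3 177.2  89.7]
(240, 320) 129.81369 [459.6 174.9 101.9]
(235, 340) 118.81063 [460.2 175.6 113.6]
(394, 297) 148.21431 [488.2 226.1  83. ]
(400, 305) 139.73055 [487.5 227.2  91.5]
(388, 310) 144.20517 [489.3 221.9  88.2]
(412, 340) 119.155785 [487.8 226.6 113.4]
(256.8, 248.4) [463.  170.2  78.5]
(262.0, 248.4) [469.6 167.7  78.3]
(268.0, 248.8) [476.8 163.8  78.1]
-33 [[130.63777733 257.35287349]
 [150.76225878 258.22586749]
 [170.91317749 259.10002257]]
33 [[147.59065104 198.1926912 ]
 [166.44092304 198.97354547]
 [185.31438959 199.7553545 ]]
```

Emit:
step_arm([
  [[0.6,-1,-2,-12,0,0,0],[0.6,-1,-1.5,-8,0,0,0],[0.6,0,0,0,0,0,0]],
])

```text
clock: 2.63
eef_pos: [479.0, 190.6, 59.0]
tool_rot: [-3.141, -0.001, 2.649]
force: [-0.5, -0.2, 0.4]
width: 51.5
```

Emit:
step_arm([
  [[0.6,0.5,1,-6,0,0,0],[0.6,0,0,-5,0,0,0],[0.6,0,0,-5,0,0,0],[0.6,0,0,-4,0,0,0],[0.6,0,0,-4,0,0,0],[0.6,0,0,-4,0,0,0],[0.6,0,0,0,0,0,0]],
])

```text
clock: 3.22
eef_pos: [480.6, 192.8, 31.0]
tool_rot: [3.141, 0.0, 2.65]
force: [0.6, 1.5, 4.3]
width: 51.1
```

Run:
```python
from h import *
s=ctrl.read_state(); print({k:np.round(v,3).tolist() for k,v in s.items()})
snap('wrist','wrist3');snap('side','side3')
im=cv2.imread('pics/side3.png'); cv2.imwrite('pics/side3c.png',cv2.resize(im[190:350,220:400],None,fx=4,fy=3.7,interpolation=cv2.INTER_CUBIC))
```

```text
{'clock': 3.217, 'qpos': [-0.466, 0.78, 0.047, 2.033, -0.104, 0.33, 0.745], 'qd': [-0.001, -0.014, 0.004, 0.0, 0.004, 0.017, -0.001], 'tau': [0.754, -48.726, 2.116, -6.315, 0.125, 0.035, 0.021], 'eef_pos': [480.598, 192.781, 31.013], 'tool_rot': [3.141, 0.0, 2.65], 'force': [0.583, 1.493, 4.307], 'torque': [0.185, 0.044, -0.064], 'width': 51.132}
```

View pics/wrist3.png

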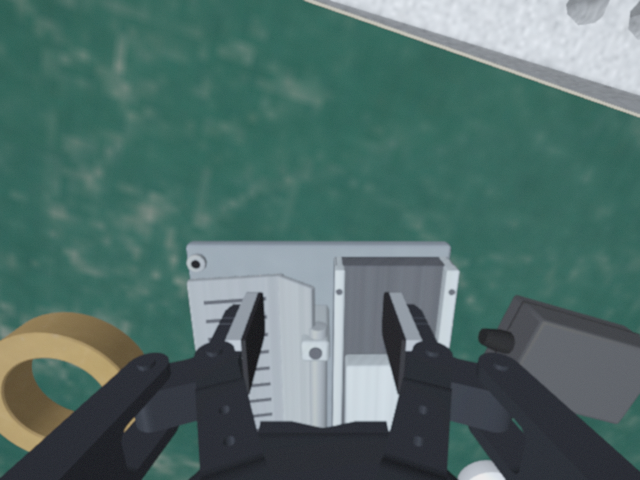

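View pics/side3c.png

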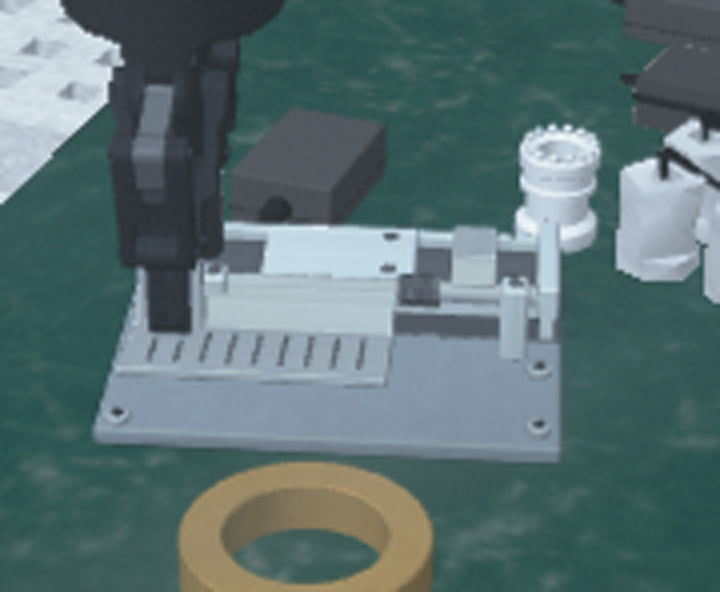

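Emit:
step_arm([
  [[0.6,0,0,-2,0,0,0],[0.6,0,0,-2,0,0,0],[0.6,0,0,0,0,0,0],[0.6,0,0,0,0,0,0]],
])

```text
clock: 3.65
eef_pos: [481.0, 193.5, 28.1]
tool_rot: [3.139, 0.001, 2.651]
force: [-0.8, 3.6, 7.8]
width: 51.2
```

Run:
```python
from h import *
s=ctrl.read_state(); print({k:np.round(v,3).tolist() for k,v in s.items()})
snap('wrist','wrist4');snap('side','side4')
im=cv2.imread('pics/side4.png'); cv2.imwrite('pics/side4c.png',cv2.resize(im[220:320,230:370],None,fx=5.6,fy=5.6,interpolation=cv2.INTER_CUBIC))
im=cv2.imread('pics/wrist4.png'); cv2.imwrite('pics/wrist4c.png',cv2.resize(im[230:430,180:470],None,fx=2.7,fy=2.7,interpolation=cv2.INTER_CUBIC))
```

```text
{'clock': 3.65, 'qpos': [-0.466, 0.785, 0.045, 2.033, -0.105, 0.322, 0.745], 'qd': [0.001, -0.002, 0.001, -0.002, 0.001, -0.001, -0.001], 'tau': [1.641, -47.616, 3.088, -5.612, 0.367, 0.203, 0.052], 'eef_pos': [481.031, 193.539, 28.06], 'tool_rot': [3.139, 0.001, 2.651], 'force': [-0.784, 3.561, 7.789], 'torque': [0.59, 0.112, -0.073], 'width': 51.189}
```

View pics/side4c.png

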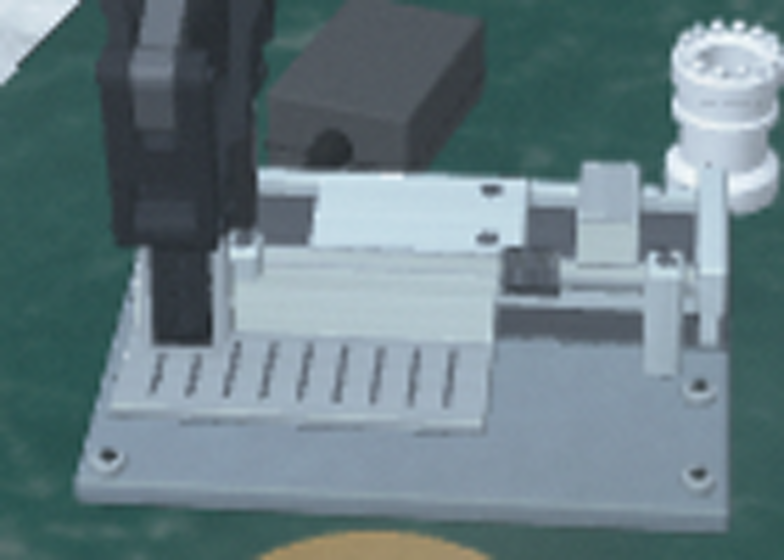

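View pics/wrist4c.png

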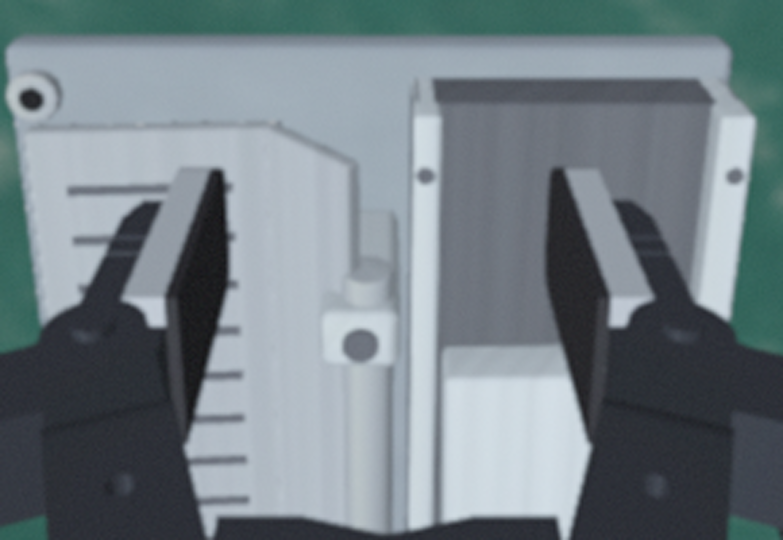

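Run:
```python
from h import *
def fx(W,p=(552.8,153,-.4935)):
    c,sn=np.cos(p[2]),np.sin(p[2]);d=W[:2]-np.array(p[:2]);return np.r_[d@[c,sn],d@[-sn,c],W[2]].round(1)
s=load('wrist4')
for a,b in [(120,145),(60,145),(60,260),(250,200),(290,200),(330,200),(60,300),(500,200),(500,300),(500,420),(470,90)]:
    u,v=a/2.7+180,b/2.7+230; print('w',a,b,fx(px2w(s,u,v)))
s=load('side4')
for a,b in [(300,370),(300,395),(250,390),(400,400),(450,300),(350,300),(400,200),(608,175),(608,205),(608,240),(560,225),(180,485),(350,215)]:
    u,v=a/5.6+230,b/5.6+220; print('s',a,b,fx(px2w(s,u,v)))
```

```text
w 120 145 [-94.4 -38.8  24.6]
w 60 145 [-94.6 -48.1  25. ]
w 60 260 [-74.7 -49.8  26.1]
w 250 200 [-84.  -19.2  23.3]
w 290 200 [-86.2 -12.4  27.2]
w 330 200 [-90.3  -5.7  34.4]
w 60 300 [-66.6 -50.9  25.3]
w 500 200 [-82.4  21.4  20.4]
w 500 300 [-63.5  22.   20.9]
w 500 420 [-46.3  21.7  29.8]
w 470 90 [-99.6  16.4  14.9]
s 300 370 [-50.7 -34.7  23.8]
s 300 395 [-49.4 -46.8  24.7]
s 250 390 [-61.9 -45.2  24.5]
s 400 400 [-24.8 -48.1  25.5]
s 450 300 [-15.1 -11.8  31.4]
s 350 300 [-40.3 -12.2  30.3]
s 400 200 [-31.6  36.9  30.1]
s 608 175 [23.  29.2 45.3]
s 608 205 [23.5 13.  46.1]
s 608 240 [23.9  3.  41.9]
s 560 225 [10.7 42.  21.3]
s 180 485 [-77.5 -61.5   6.8]
s 350 215 [-44.   27.4  30.7]
```

Emit:
step_arm([
  [[0.6,2.6,-2,-0.5,0,0,0],[0.6,3.5,-1.9,0,0,0,0],[0.6,3.5,-1.9,0,0,0,0],[0.6,3.5,-1.9,0,0,0,0],[0.6,2.6,-1.4,0,0,0,0],[0.6,2.6,-1.4,0,0,0,0],[0.6,2.6,-1.4,0,0,0,0],[0.6,2.6,-1.4,0,0,0,0]],
])

```text
clock: 4.42
eef_pos: [501.3, 179.2, 26.9]
tool_rot: [-3.139, -0.004, 2.65]
force: [-4.1, 2.7, 6.1]
width: 51.2
```

Emit:
step_arm([
  [[0.6,2.6,-1.4,0,0,0,0],[0.6,2.6,-1.4,0,0,0,0],[0.6,2.6,-1.4,0,0,0,0],[0.6,0,0,0,0,0,0]],
])

```text
clock: 4.75
eef_pos: [509.8, 174.6, 27.0]
tool_rot: [-3.14, -0.003, 2.65]
force: [-2.7, 1.6, 6.1]
width: 51.5
```

Run:
```python
from h import *
s=ctrl.read_state(); print({k:np.round(v,3).tolist() for k,v in s.items()})
snap('side','side5')
im=cv2.imread('pics/side5.png'); cv2.imwrite('pics/side5c.png',cv2.resize(im[220:320,230:370],None,fx=5.6,fy=5.6,interpolation=cv2.INTER_CUBIC))
```

```text
{'clock': 4.75, 'qpos': [-0.409, 0.802, 0.043, 1.972, -0.088, 0.372, 0.782], 'qd': [-0.004, -0.002, 0.001, 0.003, 0.001, -0.01, -0.003], 'tau': [1.45, -50.971, 2.853, -9.204, 0.367, -0.935, 0.123], 'eef_pos': [509.787, 174.561, 26.977], 'tool_rot': [-3.14, -0.003, 2.65], 'force': [-2.691, 1.553, 6.104], 'torque': [0.205, 0.789, -0.106], 'width': 51.465}
```

View pics/side5c.png

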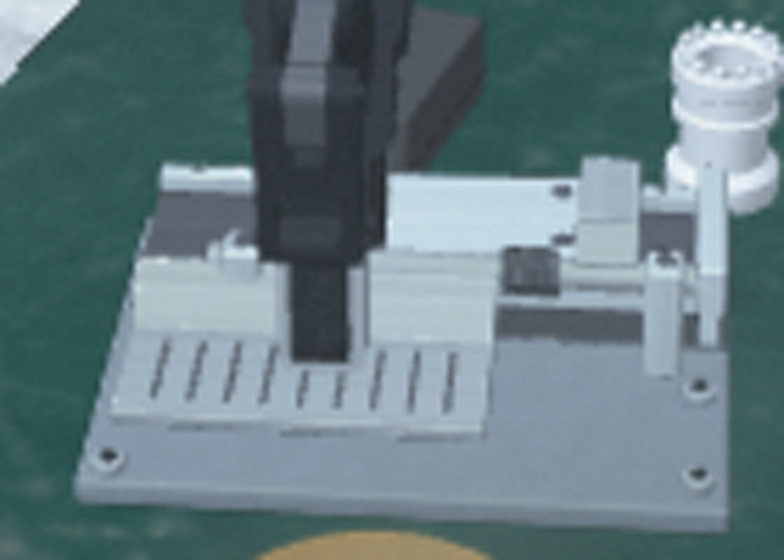

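Emit:
step_arm([
  [[0.6,2.9,-1,0,0,0,0],[0.6,2.6,-1.4,0,0,0,0],[0.6,2.6,-1.4,0,0,0,0],[0.6,2.6,-1.4,0,0,0,0],[0.6,2.6,-1.4,0,0,0,0],[0.6,2.6,-1.4,0,0,0,0],[0.6,1.8,-0.9,0,0,0,0],[0.6,0,0,0,0,0,0]],
])

```text
clock: 5.47
eef_pos: [527.3, 165.7, 26.9]
tool_rot: [-3.14, -0.003, 2.65]
force: [-3.1, 1.4, 6.6]
width: 50.9
```

Run:
```python
from h import *
s=ctrl.read_state(); print({k:np.round(v,3).tolist() for k,v in s.items() if k in('force','eef_pos')})
snap('side','side6')
im=cv2.imread('pics/side6.png'); cv2.imwrite('pics/side6c.png',cv2.resize(im[220:320,230:370],None,fx=5.6,fy=5.6,interpolation=cv2.INTER_CUBIC))
```

```text
{'eef_pos': [527.336, 165.679, 26.924], 'force': [-3.123, 1.441, 6.589]}
```

View pics/side6c.png

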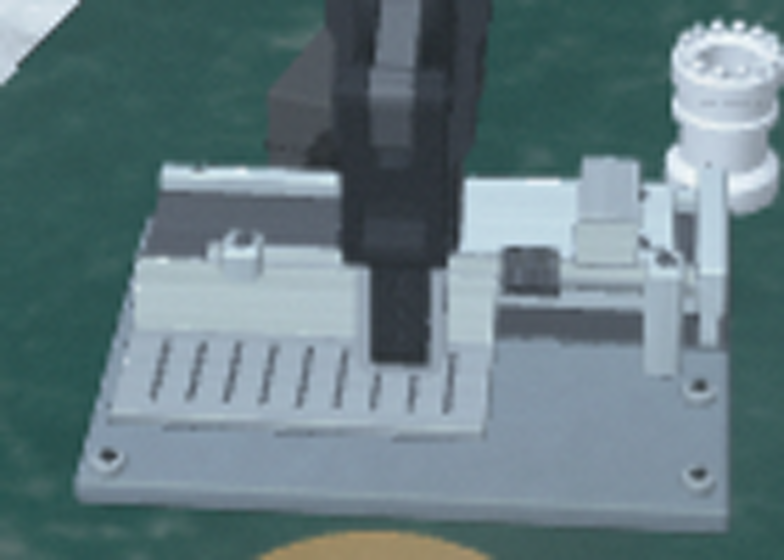

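Emit:
step_arm([
  [[0.6,1.8,-0.9,0,0,0,0],[0.6,1.8,-0.9,0,0,0,0],[0.6,0.9,-0.5,0,0,0,0],[0.6,0,0,0,0,0,0]],
])

```text
clock: 5.85
eef_pos: [531.5, 163.6, 26.9]
tool_rot: [-3.139, -0.004, 2.65]
force: [-3.2, 1.2, 6.1]
width: 51.6
```

Emit:
step_arm([
  [[0.6,0.9,-0.5,0,0,0,0],[0.6,0.9,-0.5,0,0,0,0],[0.6,0,0,0,0,0,0]],
])

```text
clock: 6.1
eef_pos: [532.1, 163.3, 26.9]
tool_rot: [-3.139, -0.006, 2.651]
force: [-6.6, 3.1, 8.3]
width: 51.0
```

Emit:
step_arm([
  [[0.6,0.9,-0.5,0,0,0,0],[0.6,0.9,-0.5,0,0,0,0],[0.6,0,0,0,0,0,0],[0.6,0,0,0,0,0,0]],
])

```text
clock: 6.43
eef_pos: [532.3, 163.2, 26.9]
tool_rot: [-3.138, -0.008, 2.652]
force: [-9.3, 5.5, 10.1]
width: 51.2
```

Run:
```python
from h import *
snap('side','side7');snap('top','top7')
im=cv2.imread('pics/side7.png'); cv2.imwrite('pics/side7c.png',cv2.resize(im[220:320,260:370],None,fx=6,fy=6,interpolation=cv2.INTER_CUBIC))
im=cv2.imread('pics/top7.png'); cv2.imwrite('pics/top7c.png',cv2.resize(im[195:345,215:415],None,fx=4,fy=4,interpolation=cv2.INTER_CUBIC))
```

```text
(no output)
```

View pics/side7c.png

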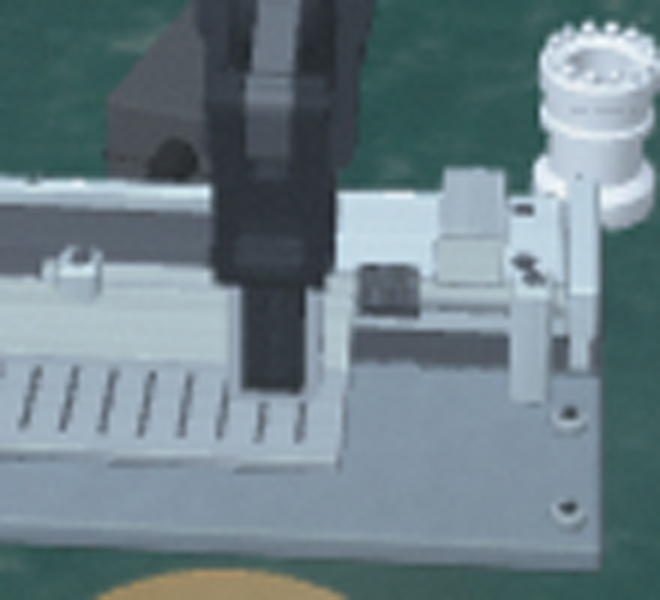

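View pics/top7c.png

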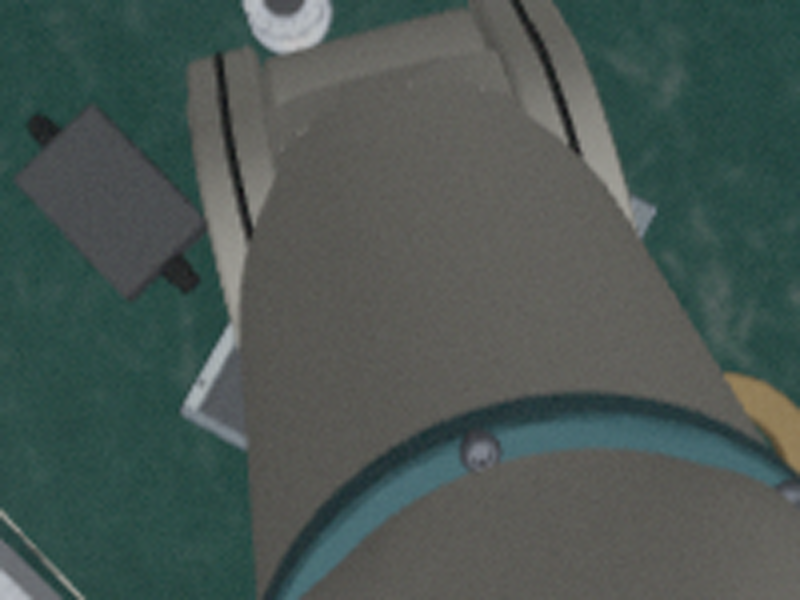

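Emit:
step_arm([
  [[0.6,-1.8,0.9,0,0,0,0],[0.6,-1.8,0.9,0,0,0,0],[0.6,-1.8,1.0,0,0,0,0],[0.6,-1.8,1.0,0,0,0,0],[0.6,0,0,0,0,0,0]],
])

```text
clock: 6.95
eef_pos: [531.3, 163.9, 27.6]
tool_rot: [3.142, 0.003, 2.649]
force: [0.7, -1.8, 6.4]
width: 51.0
```

Run:
```python
from h import *
snap('side','side8')
im=cv2.imread('pics/side8.png'); cv2.imwrite('pics/side8c.png',cv2.resize(im[220:320,260:370],None,fx=6,fy=6,interpolation=cv2.INTER_CUBIC))
```

```text
(no output)
```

View pics/side8c.png

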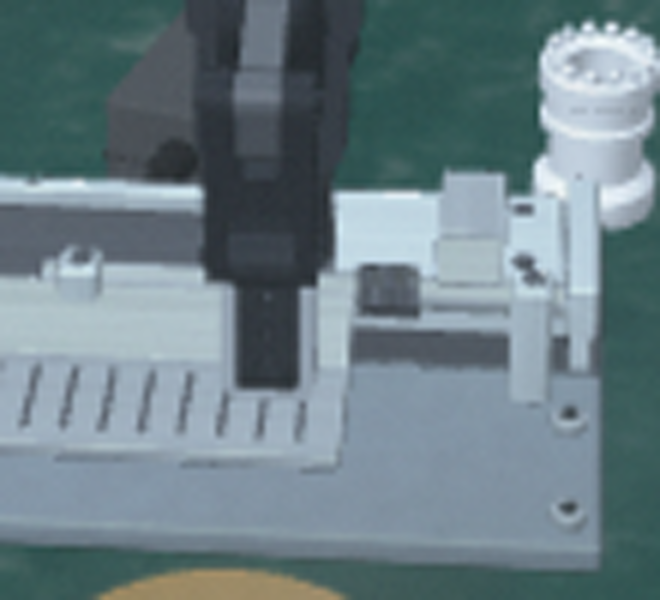

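Emit:
step_arm([
  [[0.6,-1.8,1.0,0,0,0,0],[0.6,-1.8,1.0,0,0,0,0],[0.6,0,0,1.5,0,0,0],[0.6,0,0,1.5,0,0,0],[0.6,0,0,1.5,0,0,0],[0.6,0,0,2,0,0,0],[0.6,0,0,3,0,0,0],[0.6,0,0,5,0,0,0],[0.6,0,0,10,0,0,0]],
])

```text
clock: 7.75
eef_pos: [525.1, 167.3, 50.8]
tool_rot: [-3.14, -0.002, 2.65]
force: [-0.0, 0.3, 0.1]
width: 51.4
```

Emit:
step_arm([
  [[0.6,0,0,20,0,0,0],[0.6,0,0,30,0,0,0],[0.6,0,0,30,0,0,0],[0.6,0,0,30,0,0,0],[0.6,-10,20,25,0,0,0],[0.6,-15,28,10,0,0,0],[0.6,-15,28,0,0,0,0],[0.6,-15,28,0,0,0,0],[0.6,-15,28,0,0,0,0],[0.6,-15,28,0,0,0,0]],
])

```text
clock: 8.58
eef_pos: [440.2, 328.5, 197.3]
tool_rot: [3.141, -0.0, 2.65]
force: [-0.2, 0.2, -0.0]
width: 51.4
```

Emit:
step_arm([
  [[0.6,-15,28,0,0,0,0],[0.6,-15,28,0,0,0,0],[0.6,-15,28,0,0,0,0],[0.6,-15,28,0,0,0,0],[0.6,-15,28,0,0,0,0],[0.6,0,0,0,0,0,0],[0.6,0,0,0,0,0,0],[0.6,0,0,0,0,0,0]],
])

```text
clock: 9.25
eef_pos: [366.4, 466.6, 196.6]
tool_rot: [-3.141, 0.0, 2.65]
force: [0.4, 0.1, -0.4]
width: 51.1
```

Run:
```python
from h import *
snap('side','side9');snap('top','top9')
im=cv2.imread('pics/side9.png'); cv2.imwrite('pics/side9c.png',cv2.resize(im[220:320,230:370],None,fx=5.6,fy=5.6,interpolation=cv2.INTER_CUBIC))
im=cv2.imread('pics/top9.png'); cv2.imwrite('pics/top9c.png',cv2.resize(im[195:345,215:415],None,fx=4,fy=4,interpolation=cv2.INTER_CUBIC))
```

```text
(no output)
```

View pics/side9c.png

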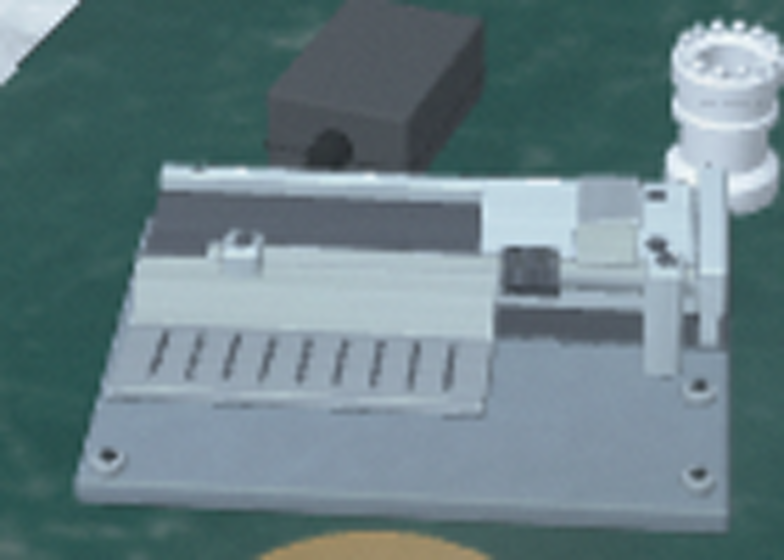

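View pics/top9c.png

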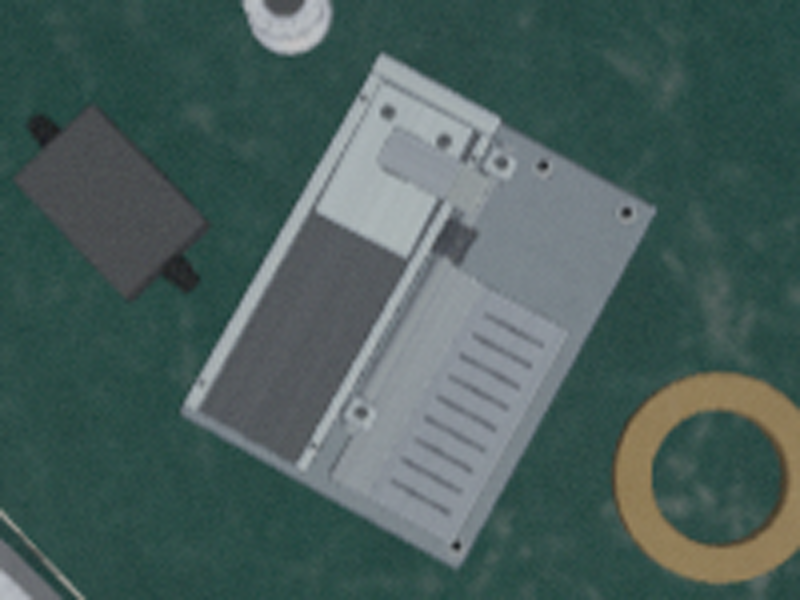

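Run:
```python
from fit import *
s=load('top9'); cr=lambda a:(np.array(a,float)-1.5)/4+[215,195]
p=(552.8,153,-.4935);c,sn=np.cos(p[2]),np.sin(p[2])
for q in [(317,211),(406,259),(262,309),(351,360)]:
    d=px2w(s,*cr(q),30)[:2]-p[:2];print(d@[c,sn],d@[-sn,c])
im=s['im'][:,:,::-1]; cv2.imwrite('pics/t9z.png',cv2.resize(im[203:265,285:350],None,fx=9,fy=9,interpolation=cv2.INTER_CUBIC))
a=load('top0')['im'].astype(int);print(np.abs(a-s['im'])[195:345,215:270].max(), np.abs(a-s['im'])[285:345,368:425].max())
```

```text
-11.710890421365624 50.728690378064165
-11.226983210766575 12.413246625823724
-54.16522455860584 50.646797704404314
-54.55671565976224 11.918360072168216
17 13
```

View pics/t9z.png

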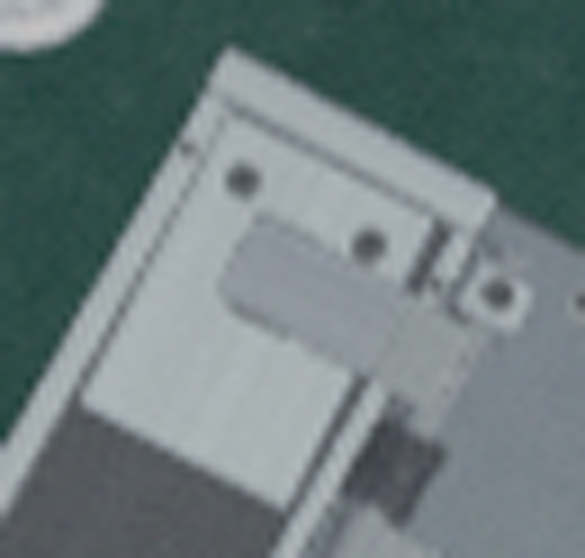

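Run:
```python
from cell import ctrl
print(ctrl.read_state()['force'],ctrl.finish_job())
```

```text
the job is handed in; nothing more can be done
[ 0.49935687 -0.07273871  0.03641333] None
```

The coupon is loaded: it sits home against the end stop with the clip down on it. I handed the job in at about 9.4 s of the 45 s limit; no verdict was reported.

**What I did:** One fingertip pressed the bar to about 0.35 rad, judged from the bar's measured slope. The other fingertip pushed the coupon under the raised jaw until it stopped. At that point a further 2 mm command moved it only 0.2 mm, and the push force rose to about 10 N. I backed the fingertips off the end face first, then raised them to let the clip down, and moved about 350 mm away.

**Last checks:**
- **Coupon position:** its rear edge measured at fixture x −11.2 to −11.7 mm, against −11 mm for fully home. That is within the calibration error of about 2 mm, so the pictures alone would not show a gap of a few tenths of a millimetre. The push force is the stronger evidence that it is home.
- **Clip:** the jaw rests on top of the coupon.
- **Bystanders:** before and after top pictures match round the adapter box and tape roll, with only noise-level differences. The coupling was compared by eye and looks unmoved.
- **Robot:** clear of everything, with wrist force at about zero. The highest force component I read during the job was about 10 N.

No check failed or disagreed.

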